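# Tighten the board clamp to its first click

## Robot

A 6-joint arm with a two-finger parallel gripper is mounted at the origin on the work surface. World frame = base frame: x ahead of the robot, y to its left, z up, the work surface at z = 0. Lengths are in m, angles in rad, forces in N, time in s.
With the tool pointing down it reaches from about 0.25 to 0.775 m from the base axis. Payload 4 kg.
Tool frame: the origin (TCP) lies on the centre line of the jaws, within the pads' length; the fingertips stand 17 mm ahead of it and the grasp point (between the pads) lies 2 mm behind it; z points along the fingers, y is the line along which they close (so a half turn about z gives the same grasp; the last joint's range is limited). The gripper opens to 94 mm and grips with 3 to 60 N. Pads are 16 mm wide; open, the fingers measure 119 mm over their backs; the gripper's body (75 mm by 177 mm) begins 78 mm behind the grasp point.
Start: joints at [-1.449, 0.087, 1.371, -0, 1.684, -0.103], TCP at [0.123, -0.536, 0.223] pointing down, gripper open.
Joint ranges: [-3.1, 3.1], [-0.76, 2.03], [0.27, 2.55], [-1.08, 4.22], [0.17, 2.65], [-2.57, 2.57]. Speed limits (rad/s): [2.79, 2.79, 3.14, 3.14, 3.14, 3.14].

## Interface

Orientations are given as [roll, pitch, yaw] about the fixed x, y, z axes, in that order (R = Rz(yaw) Ry(pitch) Rx(roll)).
In Python, from bench import robot gives the robot as it stands.
- The arm moves only by the tool servo_tool, never from a script. Its argument "plan" is a list of rows, each a list of 7 numbers: the shift along the tool's x, y, z normalised to -1 to 1, where 1 is 0.1 m, then the turn, a rotation vector about the tool's x, y, z normalised to -1 to 1, where 1 is pi/2 rad, then the finger opening in mm, from 0 to 94. In form: [[x, y, z, ax, ay, az, gripper], ...]. A call has 1 to 12 rows; each row is the pose to reach, as a shift and turn from the pose commanded when the call began, along the tool's axes at that moment; what a row does not reach only later rows make up. A row lasts 1/12 s, in which the tool goes at most 41.7 mm and 7.16 degrees, less where a joint would pass 70% of its speed; a pose out of reach is approached as far as the arm can. A call with a number of a shift or a turn outside -1 to 1 is refused whole. A call with a gripper value outside its range is refused whole. The fingers move at their own pace and stop on an object; the grip force is fixed at half the most. Time passes only in rows, so rows that repeat a pose let the fingers close. It gives the time, the measured TCP pose, the force, the opening and the grip force at its end, in the units of the state.
- robot.get_obs(): the state, without advancing time (a new reading comes with each control period).
- robot.snapshot(name): name is "scene" or "top"; returns the picture (384x512x3 uint8, red, green, blue); there is no depth.
- robot.camera_params(name): a dict with "camera_matrix" (3x3 intrinsics, pixels), "rvec" (rotation vector, rad) and "tvec" (3), from world to camera coordinates, as OpenCV has them. Camera axes: x right, y down, z forward; pixel columns grow to the right and rows downward; lengths in m; the calibration is good to about 2 mm. A picture is of the moment at which its call begins. camera_params takes no time and is no camera call.
- robot.close_job(): hands the job in; it is judged then, once.
Trained networks look in the newest picture that a camera, given by its name, has taken for a name from the list of things; names that differ only in an ending like _2 or _b are one class to them, and where a whole thing is asked for, a point or a joint stands for the part that bears it (a point fixed in the world has none). Each returns a list of dicts, best first, with "conf" (0 to 1); they miss things now and then, are a little off and sometimes report something else, mostly with a low value. They report only what shows in the picture. A call takes as long as a camera call. They do not tell look-alikes from the thing itself.
- robot.find_in(thing, camera): "extent" ([centre column, centre row, width, height] in pixels, round what is visible of it).
The state is a dict: "time": time; "joint_positions": joint angles; "qvel": joint speeds; "joint_torque": joint torques, N m; "tool_pos": TCP position; "ee_rot": TCP orientation; "wrist_force": force on the tool from outside, world axes, zero at the start; "wrist_torque": the same for the moment, N m; "width": finger opening in m; "finger_force": force on a finger pad.
Only numpy, scipy, OpenCV 4.12 (cv2) and the standard library are available. Lean on these libraries where they do the work, as an engineer would, in place of code of your own. Each camera call takes 0.05 s, during which the arm holds its last target. There are 200 camera calls.

## Task

Two screw clamps stand on the saw table. Tighten the one that has the wooden board under its pad: turn its bar handle clockwise until the screw is home and the slip clutch clicks once, stop there before a second click, and let go. Leave the empty clamp as it is.

Things in the scene. Friction and masses are not known exactly. Their poses are not given: they have to be found in the camera images.
- clamp_grip (a point): Grip point on the black bar handle of the clamp over the 150 x 110 x 22 mm board: on its vertical turning axis, 136 mm above the table. Bar 84 mm long (x axis), 14 thick (y), from 118 to 150 above the table; 60 mm steel flange under it, top at 110. Clockwise tightens. With the screw home the bar lies along the grey arm (top at 93) that runs 115 mm away from the robot to its post (top 105).
- clamp_screw (a joint): Turn of that clamp's screw and flange, rad, growing clockwise from above. 1.2 is home: pad pressed on the board, hard stop. It starts at 0.4 to 0.8, with the bar that far short of lying along the arm. Up to home, bar and screw turn together at about 0.1 N m. Start to first click is 0.8 to 1.2 rad in all: one grasp.
- clamp_clutch (a joint): Slip of the bar over the home screw, rad, growing clockwise, 0 at the start. It takes about 0.25 N m, most near 0.1, drops to almost nothing near 0.3, and the first click lands at 0.4 (bar 23 degrees past the arm and the dark line on the flange). From there it stiffens again to about 0.25 N m; the second click starts at 0.6 and ends at 0.8 (stop). Friction holds the bar where it is left.
- spare_bar_end (a point): One end of the bar handle of the other clamp, of the same make and size, with no board under it: 42 mm out from its turning axis, 136 mm above the table; x axis along the bar, away from the turning axis. Not to be moved.
Things that resemble listed ones, but are neither listed nor needed, are in the scene too. Leave any orange look-alike of the part that bears clamp_grip alone.

How it is judged:
At the end, for the whole second after the job is handed in: The screw of the board's clamp is home (within 0.17 rad), its clutch has clicked exactly once (slip between 0.22 and 0.62 rad) and is at rest, and the empty clamp's bar has not moved by more than 10 mm (value of joint clamp_screw above 1.03 rad and value of joint clamp_clutch between 0.22 and 0.62 rad and velocity of joint clamp_clutch between -0.1 and 0.1 rad/s and distance of spare_bar_end from where it was at the start of the episode below 0.01 m); the robot touches nothing.
It fails at once if the clutch is driven into a second click (slip over 0.65 rad) (value of joint clamp_clutch above 0.65 rad).
It fails at once if the empty clamp's bar is moved by more than 10 mm (distance of spare_bar_end from where it was at the start of the episode above 0.01 m).
It also fails if it takes over 32 s, if anything falls off the work surface, if the arm or the gripper's body presses on something with over 40 N, if the wrist force passes 120 N, or if a joint passes its speed limit or range.

## Working session

There is one attempt and no reset: what is moved stays moved. The work goes in short steps, Python scripts to look and compute and a tool call to move; the robot and the scene stay as the last step left them, time stands still between calls to the robot, and variables do not carry over. Pictures are saved under pics/ and viewed, at most 10 in all, crops included, and the job is handed in when it is done.

Besides the shell and the picture viewer there is one more tool, called as name([rows], argument=value, ...), one row to a line, values as JSON. servo_tool: Moves the arm, as the interface text tells. Scaled input: -1 to 1 covers 0.1 m each way for a shift and pi/2 rad each way for a turn. Its arguments: {"type":"object","properties":{"plan":{"type":"array","items":{"type":"array","items":{"type":"number"}}}},"required":["plan"]}

```bash
mkdir -p pics; python3 - <<'E'
from bench import robot
import cv2
for c in("scene","top"):
    im=robot.snapshot(c); cv2.imwrite(f"pics/{c}0.png",im[:,:,::-1])
    for t in("clamp_grip","spare_bar_end","clamp_screw"):
        print(c,t,robot.find_in(t,c))
    print(robot.camera_params(c))
o=robot.get_obs();print(o)
E
```

```text
scene clamp_grip [{'extent': [186.5, 161.6, 37.0, 31.8], 'conf': 0.76}, {'extent': [253.2, 88.4, 15.8, 26.3], 'conf': 0.56}]
scene spare_bar_end [{'extent': [272.6, 264.5, 27.9, 46.7], 'conf': 0.95}]
scene clamp_screw [{'extent': [185.8, 166.6, 35.9, 32.8], 'conf': 0.75}, {'extent': [252.8, 91.2, 28.3, 30.1], 'conf': 0.61}]
{'camera_matrix': array([[464.06838939,   0.        , 257.94420952],
       [  0.        , 464.06838939, 179.15161015],
       [  0.        ,   0.        ,   1.        ]]), 'rvec': array([ 0.97975337,  2.4758261 , -1.0392247 ]), 'tvec': array([ 0.29997701, -0.12151211,  1.24476567])}
top clamp_grip [{'extent': [361.1, 283.4, 32.7, 34.2], 'conf': 0.87}, {'extent': [306.4, 146.5, 11.3, 42.6], 'conf': 0.53}]
top spare_bar_end [{'extent': [167.2, 123.6, 17.0, 36.5], 'conf': 0.5}]
top clamp_screw [{'extent': [305.2, 146.2, 20.5, 40.5], 'conf': 0.81}]
{'camera_matrix': array([[387.79760431,   0.        , 254.33738723],
       [  0.        , 387.79760431, 195.30941889],
       [  0.        ,   0.        ,   1.        ]]), 'rvec': array([ 2.17544567, -2.17085672,  0.17247084]), 'tvec': array([-0.01106427,  0.40687569,  0.91262519])}
{'time': 0.4, 'joint_positions': array([-1.44908696e+00,  8.72697999e-02,  1.37088641e+00,  2.99578146e-05,
        1.68361959e+00, -1.03094585e-01]), 'qvel': array([-0.00087804, -0.00215431, -0.00199123, -0.00089961,  0.0017414 ,
        0.00125234]), 'joint_torque': array([-1.43994985e-03, -3.39510655e+01, -3.02111006e+01,  7.15745380e-02,
        2.58010085e-02, -4.50405605e-05]), 'tool_pos': array([ 0.12260496, -0.53610533,  0.22237301]), 'ee_rot': array([-3.14141354e+00, -4.84582762e-05,  2.24807317e-01]), 'wrist_force': array([-0.10363846, -0.07918019, -0.48691548]), 'wrist_torque': array([ 0.03619261,  0.04241191, -0.06299292]), 'finger_force': 0.0, 'width': 0.09414952412927124}
```

View pics/top0.png

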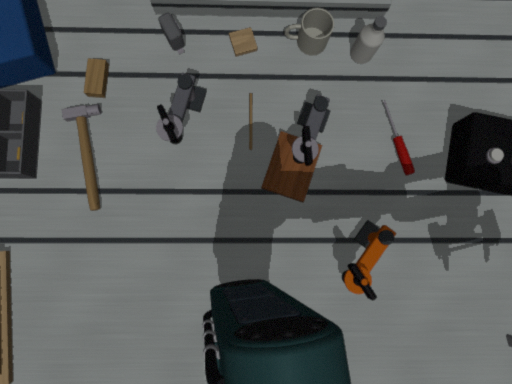

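View pics/scene0.png

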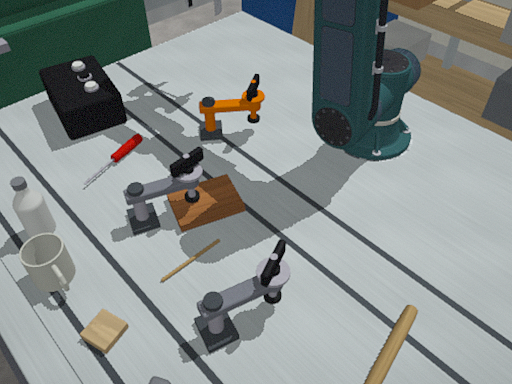

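The top view shows the board clamp's bar near (307,146), with the board below it and the post at about (320,103). The empty clamp is at (170,125) and the orange look-alike at (360,280). Next I'll take a closer crop.

```bash
cat > h.py <<'E'
import numpy as np, cv2
from bench import robot
def px2w(cam,uv,z):
    p=robot.camera_params(cam); R=cv2.Rodrigues(p["rvec"])[0]; t=p["tvec"]
    d=R.T@np.linalg.inv(p["camera_matrix"])@[uv[0],uv[1],1]; o=-R.T@t
    return o+d*(z-o[2])/d[2]
E
python3 - <<'E'
import cv2
from h import *
im=cv2.imread("pics/top0.png")[75:205,255:355]
cv2.imwrite("pics/c1.png",cv2.resize(im,(600,780)[0:1]*1+(780,) if 0 else None,fx=6,fy=6,interpolation=cv2.INTER_CUBIC)[:600] if 0 else cv2.resize(im[10:110],None,fx=6,fy=6,interpolation=cv2.INTER_CUBIC))
im=cv2.imread("pics/scene0.png")[135:235,115:248]
cv2.imwrite("pics/c2.png",cv2.resize(im,None,fx=6,fy=6,interpolation=cv2.INTER_CUBIC))
E
```

```text
(no output)
```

View pics/c1.png

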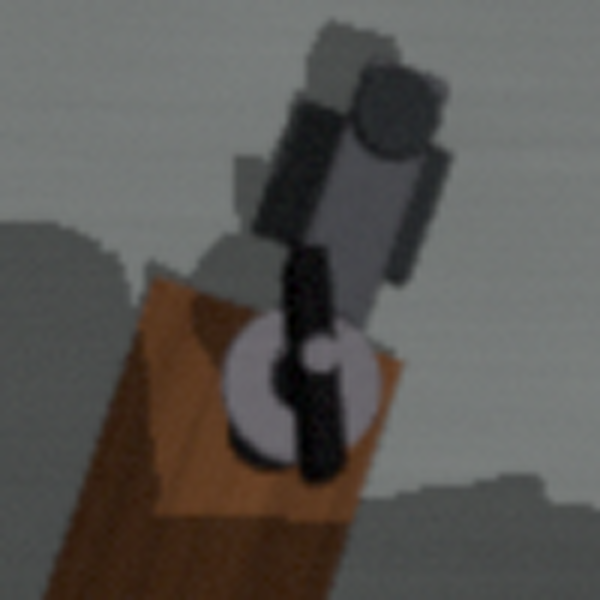

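View pics/c2.png

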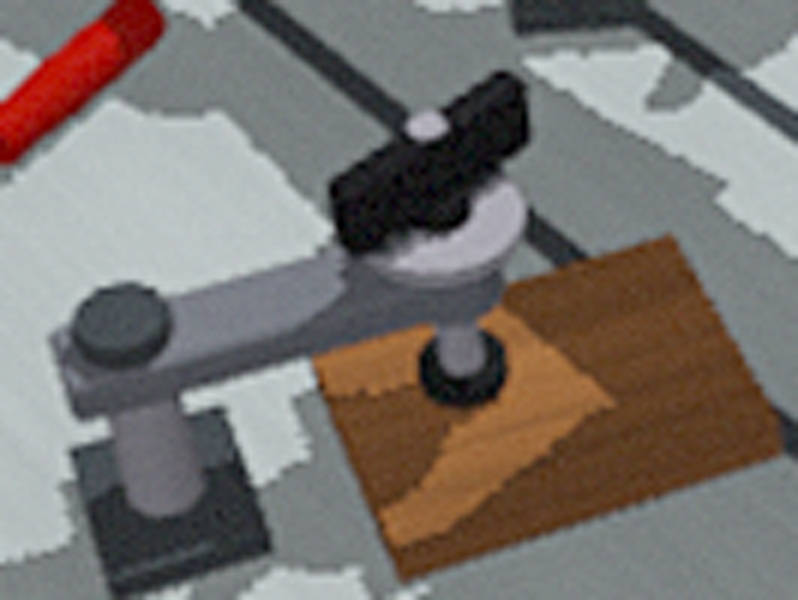

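The crops show the bar's top face running from (307,250) to (323,478) in c1. The flange centre is at (301,384) and the post cap centre at (397,110). The board is under this clamp's pad, so it is the right one.

```bash
python3 - <<'E'
from h import *
t=lambda u,v,z:px2w("top",(255+u/6,85+v/6),z)
s=lambda u,v,z:px2w("scene",(115+u/6,135+v/6),z)
far,near=t(307,250,.150),t(323,478,.150)
fl=t(301,384,.110); post=t(397,110,.105); post2=s(123,318,.105)
d=far-near;print("bar",far,near,"mid",(far+near)/2,"len",np.linalg.norm(d),"ang",np.arctan2(d[1],d[0]))
print("flange",fl,"post",post,post2)
a=post-fl;print("arm",np.linalg.norm(a[:2]),np.arctan2(a[1],a[0]))
print("scene bar top",s(335,190,.15),s(520,80,.15),"flange right edge",s(527,222,.11), "cap",s(428,123,.155),t(320,352,.155))
E
```

```text
bar [ 0.5407442  -0.11756656  0.15      ] [ 0.45751283 -0.12187985  0.15      ] mid [ 0.49912852 -0.11972321  0.15      ] len 0.08334305289390169 ang 0.05177662458105177
flange [ 0.5015022  -0.12137031  0.11      ] post [ 0.61024006 -0.16086226  0.105     ] [ 0.61102961 -0.15456341  0.105     ]
arm 0.11568723284776389 -0.348372216470444
scene bar top [ 0.54428352 -0.11378404  0.15      ] [ 0.46402978 -0.11577658  0.15      ] flange right edge [ 0.48341616 -0.09277166  0.11      ] cap [ 0.50414023 -0.11470743  0.155     ] [ 0.50195696 -0.1207155   0.155     ]
```

servo_tool([
  [0.33, -0.23, 0, 0, 0, 0, 94],
  [0.66, -0.46, 0, 0, 0, 0, 94],
  [1, -0.7, 0, 0, 0, 0, 94],
])

```text
time: 0.65
tool_pos: [0.2048, -0.4449, 0.2222]
ee_rot: [-3.141, -0.0, 0.222]
wrist_force: [0.9, 0.3, -0.4]
width: 0.0941
finger_force: 0.0
```

servo_tool([
  [0.33, -0.23, 0, 0, 0, 0, 94],
  [0.66, -0.46, 0, 0, 0, 0, 94],
  [1, -0.7, 0, 0, 0, 0, 94],
])

```text
time: 0.9
tool_pos: [0.2871, -0.3537, 0.2226]
ee_rot: [3.141, -0.0, 0.224]
wrist_force: [0.0, -0.8, -0.3]
width: 0.0943
finger_force: 0.0
```

servo_tool([
  [0.33, -0.23, 0, 0, 0, 0, 94],
  [0.66, -0.46, 0, 0, 0, 0, 94],
  [1, -0.7, 0, 0, 0, 0, 94],
])

```text
time: 1.15
tool_pos: [0.3691, -0.263, 0.2228]
ee_rot: [3.14, -0.001, 0.224]
wrist_force: [0.3, -0.2, 0.0]
width: 0.0939
finger_force: 0.0
```

servo_tool([
  [0.25, -0.2, 0, 0, 0, 0.03, 94],
  [0.5, -0.4, 0, 0, 0, 0.06, 94],
  [0.75, -0.6, 0, 0, 0, 0.115, 94],
  [0.75, -0.6, 0, 0, 0, 0.115, 94],
  [0.75, -0.6, 0, 0, 0, 0.115, 94],
])

```text
time: 1.57
tool_pos: [0.4285, -0.1883, 0.2225]
ee_rot: [3.141, 0.0, 0.049]
wrist_force: [-0.2, -0.6, 0.4]
width: 0.0939
finger_force: 0.0
```

servo_tool([
  [0.38, -0.33, 0, 0, 0, 0, 94],
  [0.758, -0.655, 0, 0, 0, 0, 94],
  [0.758, -0.655, 0, 0, 0, 0, 94],
  [0.758, -0.655, 0, 0, 0, 0, 94],
])

```text
time: 1.9
tool_pos: [0.502, -0.1198, 0.222]
ee_rot: [-3.141, 0.0, 0.047]
wrist_force: [-0.1, 0.0, 0.1]
width: 0.0941
finger_force: 0.0
```

```bash
python3 - <<'E'
from h import *
a=robot.snapshot("scene")[:,:,::-1];b=robot.snapshot("top")[:,:,::-1]
a=cv2.resize(a[100:240,110:250],(600,600),interpolation=2)
cv2.imwrite("pics/c3.png",a)
E
```

```text
(no output)
```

View pics/c3.png

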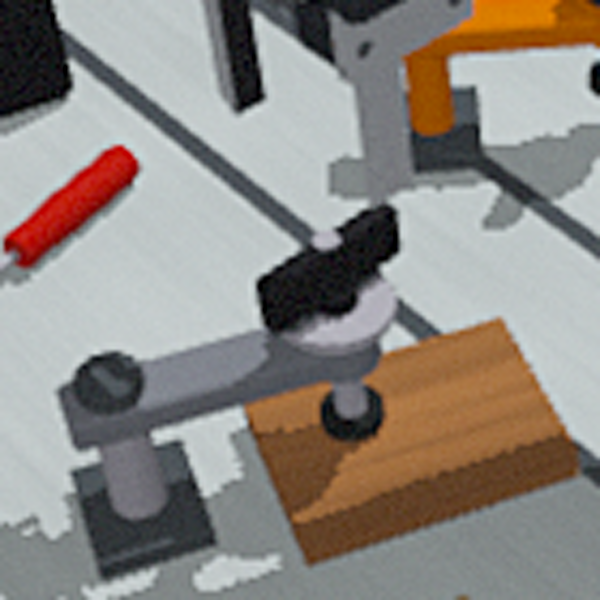

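The fingers stand above the bar on either side, at about (245,100) and (380,170) in c3, and both are clear. I'll go down and close.

servo_tool([
  [0, 0, 0.3, 0, 0, 0, 94],
  [0, 0, 0.6, 0, 0, 0, 94],
  [0, 0, 0.85, 0, 0, 0, 94],
  [0, 0, 0.85, 0, 0, 0, 94],
  [0, 0, 0.85, 0, 0, 0, 40],
  [0, 0, 0.85, 0, 0, 0, 40],
  [0, 0, 0.85, 0, 0, 0, 40],
  [0, 0, 0.85, 0, 0, 0, 40],
])

```text
time: 2.67
tool_pos: [0.5019, -0.1214, 0.1399]
ee_rot: [3.14, -0.004, 0.044]
wrist_force: [-0.0, 0.1, 0.1]
width: 0.0708
finger_force: 0.0
```

servo_tool([
  [0, 0, 0, 0, 0, 0, 24],
  [0, 0, 0, 0, 0, 0, 24],
  [0, 0, 0, 0, 0, 0, 18],
  [0, 0, 0, 0, 0, 0, 18],
  [0, 0, 0, 0, 0, 0, 18],
  [0, 0, 0, 0, 0, 0, 18],
])

```text
time: 3.17
tool_pos: [0.5008, -0.1205, 0.1374]
ee_rot: [3.142, 0.0, 0.044]
wrist_force: [-0.4, -0.2, -0.1]
width: 0.0307
finger_force: 0.0
```

servo_tool([
  [0, 0, 0, 0, 0, 0, 18],
  [0, 0, 0, 0, 0, 0, 18],
  [0, 0, 0, 0, 0, 0, 18],
  [0, 0, 0, 0, 0, 0, 18],
])

```text
time: 3.5
tool_pos: [0.501, -0.1206, 0.1378]
ee_rot: [3.141, -0.001, 0.044]
wrist_force: [0.3, -0.2, 1.6]
width: 0.0181
finger_force: 0.8
```

servo_tool([
  [0, 0, 0, 0, 0, 0, 10],
  [0, 0, 0, 0, 0, 0, 10],
  [0, 0, 0, 0, 0, 0, 10],
  [0, 0, 0, 0, 0, 0, 10],
  [0, 0, 0, 0, 0, 0, 10],
  [0, 0, 0, 0, 0, 0, 10],
])

```text
time: 4.0
tool_pos: [0.501, -0.1204, 0.1378]
ee_rot: [-3.141, -0.001, 0.044]
wrist_force: [-0.1, 2.3, 3.2]
width: 0.0137
finger_force: 30.9
```

servo_tool([
  [0, 0, 0, 0, 0, 0.05, 10],
  [0, 0, 0, 0, 0, 0.1, 10],
  [0, 0, 0, 0, 0, 0.15, 10],
  [0, 0, 0, 0, 0, 0.19, 10],
  [0, 0, 0, 0, 0, 0.19, 10],
  [0, 0, 0, 0, 0, 0.19, 10],
])

```text
time: 4.5
tool_pos: [0.501, -0.1198, 0.1377]
ee_rot: [-3.14, -0.0, -0.252]
wrist_force: [0.5, 5.3, 3.2]
width: 0.0141
finger_force: 30.7
```

```bash
python3 - <<'E'
from h import *
o=robot.get_obs();print(o["wrist_torque"],o["wrist_force"],o["ee_rot"])
E
```

```text
[ 0.80488226 -0.03965139 -0.10434878] [0.46191459 5.28317113 3.24050734] [-3.13998620e+00 -2.28392664e-04 -2.52438687e-01]
```

servo_tool([
  [0, 0, 0, 0, 0, 0.04, 10],
  [0, 0, 0, 0, 0, 0.08, 10],
  [0, 0, 0, 0, 0, 0.115, 10],
  [0, 0, 0, 0, 0, 0.115, 10],
  [0, 0, 0, 0, 0, 0.115, 10],
])

```text
time: 4.92
tool_pos: [0.5011, -0.1194, 0.1377]
ee_rot: [-3.139, 0.0, -0.432]
wrist_force: [0.3, 5.9, 3.8]
width: 0.0139
finger_force: 30.5
```

```bash
python3 - <<'E'
from h import *
o=robot.get_obs();print(o["wrist_torque"],o["wrist_force"],o["ee_rot"])
im=robot.snapshot("scene")[:,:,::-1]
cv2.imwrite("pics/c4.png",cv2.resize(im[100:240,110:250],(600,600),interpolation=2))
E
```

```text
[ 1.00222625 -0.11043591  0.23263974] [0.32540104 5.89845241 3.82818067] [-3.13934893e+00  1.29936136e-04 -4.32073240e-01]
```

View pics/c4.png

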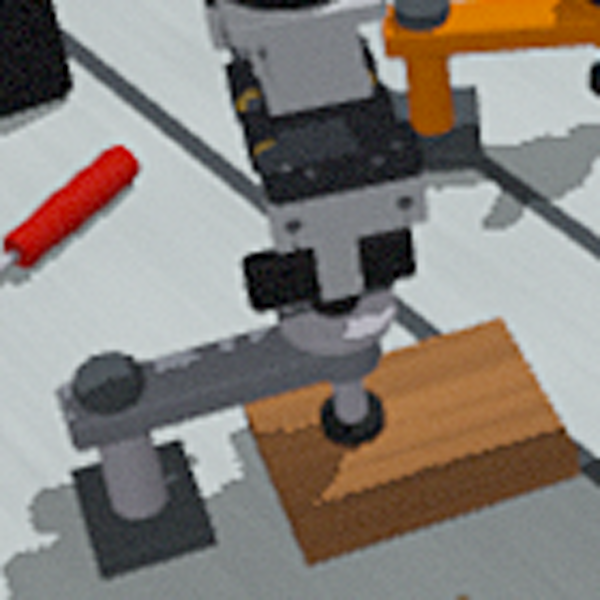

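The image shows the bar gripped and the torque has risen, so the screw is home and the clutch is loaded. I'll carry on to the first click.

servo_tool([
  [0, 0, 0, 0, 0, 0.03, 10],
  [0, 0, 0, 0, 0, 0.06, 10],
  [0, 0, 0, 0, 0, 0.06, 10],
])

```text
time: 5.22
tool_pos: [0.5012, -0.1192, 0.1378]
ee_rot: [-3.139, 0.0, -0.527]
wrist_force: [1.7, 6.7, 4.8]
width: 0.0142
finger_force: 30.7
```

```bash
python3 - <<'E'
from h import *
o=robot.get_obs();print(o["wrist_torque"],o["ee_rot"])
E
```

```text
[ 1.08594952 -0.0663291   0.4078667 ] [-3.13899411e+00  3.17119843e-04 -5.26994549e-01]
```

servo_tool([
  [0, 0, 0, 0, 0, 0.03, 10],
  [0, 0, 0, 0, 0, 0.07, 10],
  [0, 0, 0, 0, 0, 0.07, 10],
])

```text
time: 5.47
tool_pos: [0.5013, -0.1191, 0.1378]
ee_rot: [-3.139, 0.001, -0.638]
wrist_force: [-0.2, 5.9, 4.2]
width: 0.0136
finger_force: 30.8
```

```bash
python3 - <<'E'
from h import *
o=robot.get_obs();print(o["wrist_torque"],o["ee_rot"])
E
```

```text
[ 1.0996263  -0.19540882 -0.0214545 ] [-3.13884226e+00  7.10172224e-04 -6.38248763e-01]
```

servo_tool([
  [0, 0, 0, 0, 0, 0.03, 10],
  [0, 0, 0, 0, 0, 0.07, 10],
  [0, 0, 0, 0, 0, 0.07, 10],
  [0, 0, 0, 0, 0, 0.07, 10],
])

```text
time: 5.8
tool_pos: [0.5015, -0.1189, 0.1377]
ee_rot: [-3.138, 0.001, -0.746]
wrist_force: [1.8, 7.0, 4.6]
width: 0.0138
finger_force: 30.5
```

```bash
python3 - <<'E'
from h import *
o=robot.get_obs();print(o["wrist_torque"],o["ee_rot"])
E
```

```text
[ 1.200428   -0.21516574  0.08820381] [-3.13812462e+00  9.30634859e-04 -7.46286054e-01]
```

servo_tool([
  [0, 0, 0, 0, 0, 0, 50],
  [0, 0, 0, 0, 0, 0, 50],
  [0, 0, 0, 0, 0, 0, 50],
  [0, 0, 0, 0, 0, 0, 50],
  [0, 0, 0, 0, 0, 0, 50],
  [0, 0, 0, 0, 0, 0, 50],
  [0, 0, 0, 0, 0, 0, 50],
  [0, 0, 0, 0, 0, 0, 50],
])

```text
time: 6.47
tool_pos: [0.5007, -0.1206, 0.137]
ee_rot: [3.141, 0.0, -0.749]
wrist_force: [0.2, 0.3, 0.3]
width: 0.0498
finger_force: 0.0
```

servo_tool([
  [0, 0, -0.3, 0, 0, 0, 60],
  [0, 0, -0.6, 0, 0, 0, 60],
  [0, 0, -0.9, 0, 0, 0, 60],
  [0, 0, -1, 0, 0, 0, 60],
  [0, 0, -1, 0, 0, 0, 60],
])

```text
time: 6.88
tool_pos: [0.5024, -0.1211, 0.241]
ee_rot: [-3.139, -0.007, -0.749]
wrist_force: [-0.2, -0.4, -0.1]
width: 0.06
finger_force: 0.0
```

servo_tool([
  [-0.3, 0, 0, 0, 0, 0, 60],
  [-0.6, 0, 0, 0, 0, 0, 60],
  [-1, 0, 0, 0, 0, 0, 60],
  [-1, 0, 0, 0, 0, 0, 60],
  [-1, 0, 0, 0, 0, 0, 60],
])

```text
time: 7.3
tool_pos: [0.4261, -0.0515, 0.2354]
ee_rot: [3.14, 0.002, -0.747]
wrist_force: [0.4, 0.4, -0.3]
width: 0.0599
finger_force: 0.0
```

```bash
python3 - <<'E'
from h import *
a=robot.snapshot("scene")[:,:,::-1];b=robot.snapshot("top")[:,:,::-1]
cv2.imwrite("pics/c5.png",np.hstack([cv2.resize(a[135:235,115:215],(400,400),interpolation=2),cv2.resize(b[85:185,255:355],(400,400),interpolation=2)]))
E
```

```text
(no output)
```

View pics/c5.png

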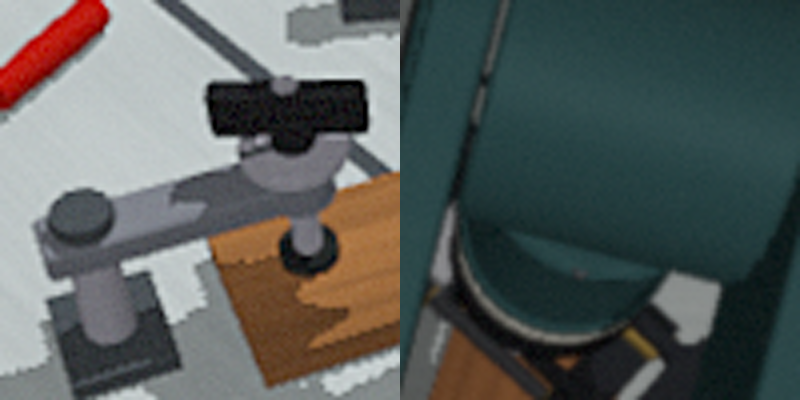

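In the left panel the bar's top edge runs from (209,86) to (366,82), clearly past the arm. The arm blocks the top view in the right panel. I'll check the angle from the scene view.

```bash
python3 - <<'E'
from h import *
s=lambda u,v,z:px2w("scene",(115+u/4,135+v/4),z)
d=s(209,86,.15)-s(366,82,.15);print(np.linalg.norm(d),np.arctan2(d[1],d[0]))
d=s(212,130,.118)-s(366,133,.118);print(np.linalg.norm(d),np.arctan2(d[1],d[0]))
E
```

```text
0.08070388286549074 -0.7167272161949477
0.08149620117791911 -0.7834034347678702
```

```bash
python3 -c "
from bench import robot
print(robot.close_job())"
```

```text
the job is handed in; nothing more can be done
None
```

I tightened the board's clamp through its first click, released it with the bar about 0.4 rad past the arm, never went near the empty clamp, and handed the job in at about 7.4 s; no verdict came back.

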